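Load a clean cover into the nest on a loading paddle

ROBOT

A 6-joint arm with a two-finger parallel gripper is mounted at the origin on a cart in front of the work surface, level with it; the furniture and walls round the work are solid. World frame = base frame: x ahead of the robot, y to its left, z up, the work surface at z = 0. Lengths are in m, angles in rad, forces in N, time in s.
With the tool pointing down it reaches from about 0.325 to 0.75 m from the base axis. Payload 7.6 kg.
Tool frame: the origin (TCP) lies midway between the tips of the shut fingers; the grasp point (between the pads) lies 19 mm behind it; z points along the fingers, y is the direction in which the jaws open and shut (so a half turn about z gives the same grasp; the last joint's range is limited). The gripper opens to 85 mm and grips with 20 to 120 N. Pads are 22 mm wide; open, the fingers measure 114 mm over their backs; the gripper's body (76 mm by 85 mm) begins 54 mm behind the grasp point. The pads swing forward as they close: fully open they stand 13 mm farther back than shut.
Start: joints at [-0.07, 0.052, 1.401, -0, 1.689, -0.07], TCP at [0.525, 0, 0.231] pointing down, gripper open.
Joint ranges: [-2.9, 2.9], [-0.91, 2.17], [0.12, 2.37], [-1.06, 4.2], [0.26, 2.73], [-2.93, 2.93]. Speed limits (rad/s): [2.57, 2.57, 3.01, 3.14, 3.14, 3.14].

INTERFACE

Orientations are given as a unit quaternion [x, y, z, w].
In Python, from station import bot gives the robot as it stands. The module is installed in compiled form; this text tells all that it offers. Calls block until the motion is done:
- bot.movep(position, orientation): joint-space move of the TCP to a pose.
- bot.move_linear(position, rot=None, vel=0.15): straight line of the TCP; rot=None keeps the orientation; vel is the mean speed in m/s.
- bot.move_joints(angles): joint-space move.
- bot.command_gripper(opening, effort=None): finger opening in m; effort is the grip in N (None keeps the last); returns when the fingers have stopped.
- bot.dwell(seconds).
- bot.inverse_kinematics(position, orientation): joint angles nearest the present ones, or None.
- bot.sense(): the state.
- bot.read_camera(name): name is "scene" or "side" or "wrist"; returns a dict with "image" (480x640x3 uint8, red, green, blue), "z_map" (480x640 float32, m along the optical axis (not along the pixel's ray), 0 where there is no reading), "vfov" (degrees; the focal length in pixels is half the picture's height over the tangent of half this angle, whatever the lens; pixels are square), "cx", "cy" (the principal point, pixels), "xyz" and "rotation" of the camera in the world; the wrist camera has in their place "T_tool_cam" (4x4, takes a point from camera to tool coordinates, whose origin is the TCP and whose axes are the flange's). Camera axes: x right, y up, looking along -z (the intrinsics and any distortion apply to the point x, -y, -z); pixel columns grow to the right and rows downward; lengths in m; the calibration is good to about 2 mm. The wrist camera is an equidistant fisheye: a pixel r from the principal point sees the ray r / f radians off the axis. A picture is of the moment at which its call begins: read the wrist's pose just before it.
A pose or a line that the arm cannot do raises bot.PlanningError and nothing moves.
- bot.job_done(): hands the job in, once; it reports no verdict.
Trained networks look in a picture, given as the dict that the camera call returned (one of the last four; its "shot" number tells which), for a name from the list of things; names that differ only in an ending like _2 or _b are one class to them, and where a whole thing is asked for, a point or a joint stands for the part that bears it (a point fixed in the world has none). Each returns a list of dicts, best first, with "confidence" (0 to 1); they miss things now and then, are a little off and sometimes report something else, mostly with a low value. They report only what shows in the picture. A call takes as long as a camera call.
- bot.find_in(picture, label): "xy" ([column, row] in pixels, amid what is visible of it).
- bot.landmark_of(picture, label): "xy" ([column, row] in pixels: a listed point, or the origin of a listed thing).
The state is a dict: "time": time; "joint_pos": joint angles; "joint_velocities": joint speeds; "joint_efforts": joint torques, N m; "tcp_pos": TCP position; "ee_rot": TCP orientation; "wrist_force": force on the tool from outside, world axes, zero at the start; "moment": the same for the moment, N m; "opening": finger opening in m.
Only numpy, scipy, OpenCV 4.12 (cv2) and the standard library are available. Lean on these libraries where they do the work, as an engineer would, in place of code of your own. Each camera call takes 0.05 s, during which the arm holds its last target.

TASK

The grey cover has just been degreased, so the robot must not touch it: take the loading paddle by its blue handle and carry the cover, balanced level on the blade, to the forked nest. Lower it so that it lies flat on the green rails inside the black lips, draw the blade out from under it, and put the empty paddle back in its stand the way it lay. Leave the other things where they are.

Things in the scene. Friction and masses are not known exactly. Their poses are not given: they have to be found in the camera images.
- cover: moulded grey cover, a closed box 52 (its x) x 88 (its y) x 24 mm high, about 45 g. At the start it lies loose on the paddle's blade, long side across it (overhanging 26 mm each side), up to 4 mm off centre and 0.08 rad askew. Either way round is right. Origin: centre of its underside
- paddle: loading paddle, rigid, 0.22 kg, at first lying in its stand. x points from handle to blade tip, z up; origin: underside of the blade at its centre. Steel blade 66 (x -33 to 33) x 36 mm, 4 mm thick; neck 16 mm wide, x -78 to -33, cranked up at its end to the blue flat-sided handle: 20 mm wide, x -162 to -76, z 16 to 40 mm. Centre of mass near x -93, with the cover -77
- paddle_grip (a point): the place to grip the paddle: middle of the handle's height, 95 mm behind the blade's centre and 28 mm above the underside of the blade. Handle 20 mm wide here; free for fingers 25 mm to either side along the handle. Axes as the paddle's
- nest: forked nest, fixed in an episode. Origin: centre of its underside, on the worktop; x to its rear, front (-x) faces the robot. Base 92 (x) x 124 x 8 mm. Two rails along x, 82 mm long, inner faces at y +-27 mm, outer +-57 mm. The channel between them, 54 mm wide, floor 8 mm above the worktop, is open at front, rear and top and takes the paddle's blade and neck
- nest_seat (a point): centre of the nest's seat, level with the green rail tops, 40 mm above the nest's origin; axes as the nest's. Black lips 5 mm high on the rails enclose a seat 72 mm (x) by 104 mm (y), the cover's long side across the rails; no lips cross the channel
- stand: grey stand for the paddle, fixed in an episode; nest and stand may swap places, left and right. Origin on the worktop; x points the way the paddle lies. Base x -155 to -30, 60 mm wide, 8 mm thick. Yoke at x -49: top 40 mm high, carries the neck between two pins 54 mm high. Saddle at x -137: 56 mm high, carries the handle between cheeks 70 mm high. 7 mm free each side
- stand_rest (a point): where the paddle's origin lies when it rests in the stand, with the same yaw: 40 mm above the stand's origin
- grease_tin: small white tin with green lid, 69 mm across, 28 mm high, at the back of the worktop; origin under its centre. A bystander
- cup_a: light turned metal cup with a flange, 36 mm across, 43 mm high, standing at the back; origin under its centre. A bystander
- cup_b: second such cup, darker, beside the first; origin under its centre. A bystander
- threadlock: small red bottle with a white pointed cap, 98 mm tall, standing at the back left; origin under its centre. A bystander
- spanner: open-ended spanner lying flat on the worktop near its front edge, 137 x 30 x 8 mm; origin under its middle, length along its y. A bystander

How it is judged:
By the outcome, as a careful person would: the job done as asked, in the order asked, and still so for the second after the job is handed in, with the robot touching nothing.
It also fails if it takes over 58 s, if anything falls off the work surface, if the arm or the gripper's body presses on something with over 40 N, if the wrist force passes 120 N, or if a joint passes its speed limit or range.

## Working session

There is one attempt and no reset: what is moved stays moved. The work goes in short steps, each a Python script; the robot and the scene stay as the last script left them, time stands still between calls to the robot, and variables do not carry over. Pictures are saved under pics/ and viewed, and the job is handed in when it is done.

```bash
ls; mkdir -p pics; cat > h.py <<'E'
import numpy as np, cv2
from scipy.spatial.transform import Rotation as R
from station import bot
def save(p,n): cv2.imwrite('pics/'+n+'.png',cv2.cvtColor(p['image'],cv2.COLOR_RGB2BGR))
def f_of(p): return 240/np.tan(np.radians(p['vfov'])/2)
def pix2world(p,xy,z=None):
    f=f_of(p); Rm=np.array(p['rotation']); 
    if Rm.shape!=(3,3): Rm=R.from_quat(Rm).as_matrix()
    d=Rm@np.array([(xy[0]-p['cx'])/f,-(xy[1]-p['cy'])/f,-1]); o=np.array(p['xyz'])
    if z is None:
        return o+d*p['z_map'][int(round(xy[1])),int(round(xy[0]))]
    return o+d*(z-o[2])/d[2]
E
python3 - <<'E'
from h import *
print(bot.sense())
for c in ['scene','side','wrist']:
    p=bot.read_camera(c); save(p,c+'0'); print(c,{k:v for k,v in p.items() if k not in('image','z_map')})
    for l in ['cover','paddle','paddle_grip','nest','nest_seat','stand','stand_rest']:
        print(l,[(np.round(r['xy'],1),round(r['confidence'],2)) for r in bot.landmark_of(p,l)[:2]])
E
```

```text
pics
{'time': 0.0, 'joint_pos': array([-7.03006548e-02,  5.28780679e-02,  1.40171768e+00, -1.99605139e-05,
        1.68858366e+00, -7.02374874e-02]), 'joint_velocities': array([-0.00046793,  0.00013469, -0.00088311,  0.00059363,  0.00039366,
        0.00098351]), 'joint_efforts': array([ 8.02730119e-04, -3.81666934e+01, -3.60182977e+01,  8.43031398e-05,
        6.19437444e-03, -2.66336252e-05]), 'tcp_pos': array([5.24707230e-01, 3.76514082e-05, 2.30454361e-01]), 'ee_rot': array([ 7.07129715e-01,  7.07083401e-01, -5.27710393e-04, -5.92504242e-04]), 'wrist_force': array([ 0.99302708,  1.01696875, -0.54552895]), 'moment': array([ 0.00399181, -0.00254933, -0.01407121]), 'opening': 0.08503869118759287}
scene {'vfov': 49.088847789378555, 'cx': 318.0104516386604, 'cy': 248.76550350045056, 'xyz': array([1.26010312, 0.62633715, 0.54655153]), 'rotation': array([0.24834881, 0.43827852, 0.76209267, 0.40675493]), 'shot': 1}
cover [(array([360.1, 291.7]), 0.8)]
paddle []
paddle_grip [(array([381.7, 257.5]), 0.94)]
nest [(array([268. , 293.2]), 0.94), (array([380. , 257.6]), 0.53)]
nest_seat [(arra
[... 467 characters left out ...]
[(array([285.3, 216.7]), 0.93)]
stand [(array([282.6, 312.6]), 0.52)]
stand_rest []
wrist {'vfov': 65.70646984690485, 'cx': 317.1966019988456, 'cy': 235.13207732593722, 'T_tool_cam': array([[-6.56722821e-05,  9.52266730e-01,  3.05267213e-01,
         7.70477555e-02],
       [ 9.99999946e-01, -3.56035892e-05,  3.26194193e-04,
         8.32042997e-05],
       [ 3.21492486e-04,  3.05267218e-01, -9.52266676e-01,
        -1.43145081e-01],
       [ 0.00000000e+00,  0.00000000e+00,  0.00000000e+00,
         1.00000000e+00]]), 'shot': 3}
cover [(array([508.5, 159.1]), 0.36)]
paddle []
paddle_grip []
nest [(array([419.7,  84. ]), 0.56)]
nest_seat []
stand [(array([419.3,  82.1]), 0.74)]
stand_rest []
```

View pics/scene0.png

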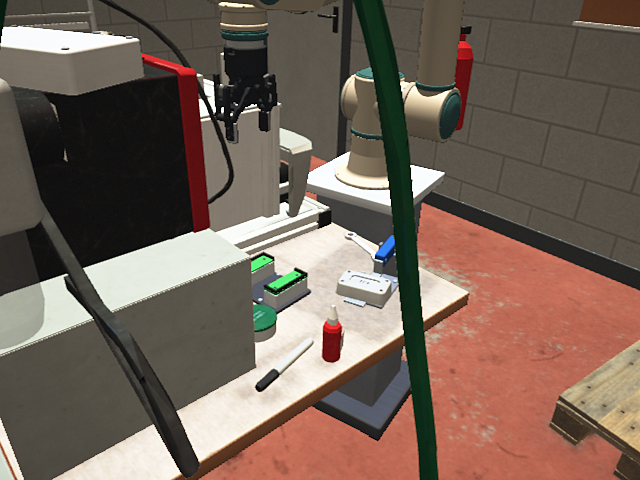

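View pics/side0.png

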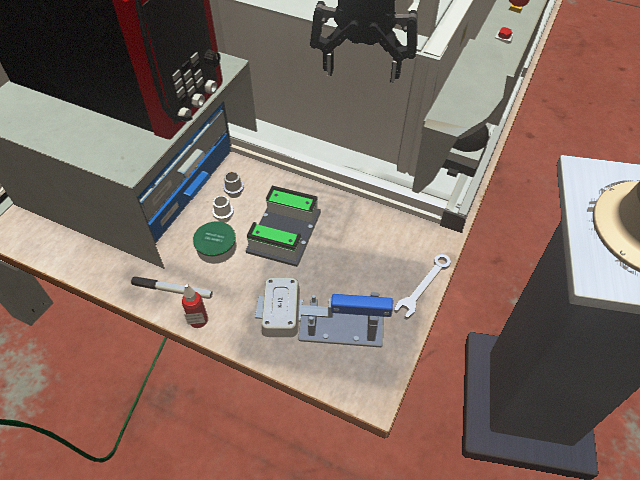

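View pics/wrist0.png

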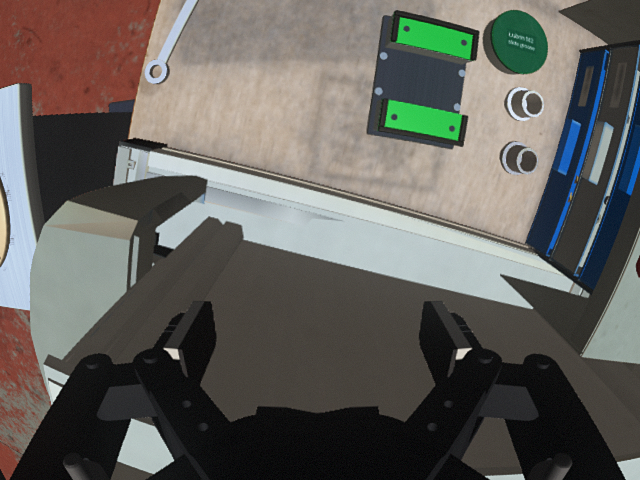

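```bash
python3 - <<'E'
from h import *
a=bot.read_camera('scene'); b=bot.read_camera('side')
np.savez('d.npz',**{f'{n}_{k}':p[k] for n,p in(('scene',a),('side',b)) for k in ('image','z_map','vfov','cx','cy','xyz','rotation')})
for p,l in((a,{'cover':((360.1,291.7),.044),'grip':((381.7,257.5),.068),'nest':((268,293.2),0),'seat':((270.5,272.5),.04),'rest':((358.5,296.9),.04)}),(b,{'cover':((281.6,312.7),.044),'grip':((347.4,303.6),.068),'nest':((284.9,230),0),'seat':((285.3,216.7),.04)})):
    for k,(xy,z) in l.items(): print(k,pix2world(p,xy,z).round(4), pix2world(p,xy).round(4))
E
```

```text
cover [0.5928 0.2903 0.044 ] [0.6117 0.2998 0.0582]
grip [0.5061 0.2849 0.068 ] [0.5166 0.2897 0.0747]
nest [0.6356 0.1245 0.    ] [0.6728 0.1544 0.0326]
seat [0.6266 0.1244 0.04  ] [0.5945 0.0991 0.0144]
rest [0.6028 0.293  0.04  ] [0.6141 0.2988 0.0487]
cover [0.5882 0.2983 0.044 ] [0.5837 0.3117 0.0685]
grip [0.4953 0.2803 0.068 ] [0.4946 0.2883 0.0814]
nest [0.6267 0.1153 0.    ] [0.6248 0.1219 0.0087]
seat [0.6233 0.1181 0.04  ] [0.6301 0.0945 0.0102]
```

The side view shows the nest at about (284,225), with green rails at (292,200) and (273,236). The stand and paddle are at about (340,315), the blue handle at (362,305) and the cover at (281,306). Heights agree with the sizes given. I'll refine with depth and colour.

```bash
cat >> h.py <<'E'
def cloud(p):
    f=f_of(p); Rm=R.from_quat(p['rotation']).as_matrix()
    u,v=np.meshgrid(np.arange(640),np.arange(480)); z=p['z_map']
    c=np.stack([(u-p['cx'])/f*z,-(v-p['cy'])/f*z,-z],-1)
    return c@Rm.T+np.array(p['xyz'])
def rect(P):
    (c,s,a)=cv2.minAreaRect((P[:,:2]*1000).astype(np.float32)); return np.round(c,1),np.round(s,1),round(a,2)
def masks(p):
    h=cv2.cvtColor(p['image'],cv2.COLOR_RGB2HSV); H,S,V=[h[...,i].astype(int) for i in range(3)]
    return {'green':(abs(H-60)<15)&(S>150)&(V>100),'blue':(abs(H-110)<12)&(S>150)&(V>60)}
E
python3 - <<'E'
from h import *
for n in ('side','scene'):
    p=bot.read_camera(n); W=cloud(p); M=masks(p)
    inr=(W[...,0]>.4)&(W[...,0]<.75)&(W[...,1]>0.0)&(W[...,1]<.42)&(p['z_map']>0)
    print(n,'table z',np.median(W[inr&(W[...,2]<.006)&(W[...,2]>-.01)][:,2]))
    for k,zr in(('green',(.034,.046)),('blue',(.075,.088))):
        m=M[k]&inr&(W[...,2]>zr[0])&(W[...,2]<zr[1])
        nn,l,st,_=cv2.connectedComponentsWithStats(m.astype(np.uint8))
        for i in range(1,nn):
            if st[i,4]>60:
                q=W[l==i]; print(k,st[i],rect(q),'mean',q.mean(0).round(4), np.percentile(q[:,2],[5,50,95]).round(4))
    m=inr&(W[...,2]>.06)&(W[...,2]<.075)&(W[...,0]>.53)&(W[...,1]>.2)
    m=cv2.morphologyEx(m.astype(np.uint8),cv2.MORPH_OPEN,np.ones((3,3)))>0
    q=W[m]; print('cover',rect(q),q.mean(0).round(4),len(q))
E
```

```text
side table z 0.0011557963065224608
green [269 190  43  20 401] (array([623.2,  81.4]), array([26.9, 70.2]), 81.96) mean [0.6229 0.0817 0.0415] [0.0395 0.0415 0.0438]
green [252 225  45  20 404] (array([633.2, 157.6]), array([22.3, 70.6]), 82.14) mean [0.6324 0.1579 0.0414] [0.0392 0.0414 0.0434]
blue [332 294  60  16 690] (array([476.1, 280.3]), array([83.2, 19.6]), 5.02) mean [0.476  0.2808 0.0809] [0.0791 0.081  0.0828]
cover (array([647.5, 305. ]), array([165.2,  84.2]), 9.41) [0.6006 0.2996 0.0676] 1947
scene table z -0.0003569164891852328
green [252 255  21  17 169] (array([610.7,  83.1]), array([30.4, 56.4]), 84.07) mean [0.6083 0.0858 0.0396] [0.0378 0.0396 0.0411]
green [268 270  33  19 217] (array([631.8, 160.4]), array([28.6, 74.9]), 82.17) mean [0.6305 0.1588 0.0399] [0.0382 0.0397 0.0421]
blue [375 235  20  23 223] (array([478.1, 281.9]), array([84.6, 19.5]), 7.26) mean [0.4859 0.2827 0.0791] [0.0769 0.0793 0.0807]
cover (array([648.1, 305.6]), array([165.5,  83. ]), 8.71) [0.6129 0.3009 0.0661] 1045
```

```bash
cat >> h.py <<'E'
def quat(yaw): return (R.from_euler('z',yaw)*R.from_quat([1,0,0,0])).as_quat()
def tcpT():
    s=bot.sense(); T=np.eye(4); T[:3,:3]=R.from_quat(s['ee_rot']).as_matrix(); T[:3,3]=s['tcp_pos']; return T
def wcam():
    T=tcpT(); p=bot.read_camera('wrist'); p['T']=T@np.array(p['T_tool_cam']); return p
def wrays(p,u,v):
    f=f_of(p); x=(np.asarray(u)-p['cx'])/f; y=(np.asarray(v)-p['cy'])/f; r=np.hypot(x,y); k=np.tan(r)/np.maximum(r,1e-9)
    return np.stack([x*k,-y*k,-np.ones_like(x*1.)],-1)   # unit depth along axis
def wcloud(p):
    u,v=np.meshgrid(np.arange(640.),np.arange(480.)); c=wrays(p,u,v)*p['z_map'][...,None]
    return c@p['T'][:3,:3].T+p['T'][:3,3]
def wpix(p,xy,z):
    d=p['T'][:3,:3]@wrays(p,float(xy[0]),float(xy[1])); o=p['T'][:3,3]; return o+d*(z-o[2])/d[2]
def rep(W,p,m,k,mn=60):
    nn,l,st,_=cv2.connectedComponentsWithStats(m.astype(np.uint8))
    for i in range(1,nn):
        if st[i,4]>mn:
            q=W[l==i]; print(k,st[i],rect(q),'z',np.percentile(q[:,2],[5,50,95]).round(4))
E
python3 - <<'E'
from h import *
yaw=.1
for n in range(2):
    q=quat(yaw+np.pi*n); print(n,bot.inverse_kinematics([.50,.283,.22],q),bot.inverse_kinematics([.50,.283,.049],q),bot.inverse_kinematics([.535,.13,.03],quat(-.14+np.pi*n)),bot.inverse_kinematics([.42,.13,.03],quat(-.14+np.pi*n)))
E
```

```text
0 [ 4.50774005e-01  1.95540382e-01  1.26741583e+00 -4.44089210e-16
  1.67863644e+00  1.92157033e+00] [ 4.50774005e-01  3.23544904e-01  1.46653773e+00 -4.44089210e-16
  1.35151002e+00  1.92157033e+00] [ 1.71298845e-01  2.85711988e-01  1.55486232e+00 -4.44089210e-16
  1.30101834e+00  1.88209517e+00] [ 2.16143636e-01 -1.13610133e-02  1.88395858e+00 -4.44089210e-16
  1.26899509e+00  1.92693996e+00]
1 [ 4.50774005e-01  1.95540382e-01  1.26741583e+00 -4.44089210e-16
  1.67863644e+00 -1.22002232e+00] [ 4.50774005e-01  3.23544904e-01  1.46653773e+00 -4.44089210e-16
  1.35151002e+00 -1.22002232e+00] [ 1.71298845e-01  2.85711988e-01  1.55486232e+00 -4.44089210e-16
  1.30101834e+00 -1.25949748e+00] [ 2.16143636e-01 -1.13610133e-02  1.88395858e+00 -4.44089210e-16
  1.26899509e+00 -1.21465269e+00]
```

```bash
python3 - <<'E'
from h import *
def view(pos,yaw,n):
    bot.movep(pos,quat(yaw)); bot.dwell(.2)
    p=wcam(); save(p,n)
    print(n,bot.sense()['time'],bot.sense()['tcp_pos'])
    for l in ['cover','paddle_grip','nest_seat','stand_rest']:
        z={'cover':.044,'paddle_grip':.068,'nest_seat':.04,'stand_rest':.04}[l]
        print(l,[(np.round(r['xy'],1),round(r['confidence'],2),wpix(p,r['xy'],z).round(4)) for r in bot.landmark_of(p,l)[:2]])
    W=wcloud(p); M=masks(p)
    rep(W,p,M['green']&(W[...,2]>.03)&(W[...,2]<.05)&(W[...,0]<.72),'green')
    rep(W,p,M['blue']&(W[...,2]>.075)&(W[...,2]<.088)&(W[...,0]<.6),'blue')
    m=(W[...,2]>.06)&(W[...,2]<.074)&(W[...,0]>.545)&(W[...,0]<.66)&(W[...,1]>.2)&(W[...,1]<.37)
    rep(W,p,m,'cover')
    np.savez(n,image=p['image'],z=p['z_map'],W=W)
view([.58,.13,.25],-.14,'wn')
view([.54,.287,.25],.1,'wp')
E
```

```text
wn 3.3417 [0.57998477 0.12983949 0.25004395]
cover [(array([156.6, 215. ]), 0.8, array([0.5914, 0.2949, 0.044 ])), (array([255.2,  56. ]), 0.69, array([0.7269, 0.1659, 0.044 ]))]
paddle_grip [(array([182.3, 302.3]), 0.91, array([0.5013, 0.281 , 0.068 ]))]
nest_seat [(array([321.2, 153.3]), 0.89, array([0.6253, 0.1185, 0.04  ]))]
stand_rest []
green [ 265  115   28   75 1921] (array([632.2, 158.6]), array([25.3, 72. ]), 82.14) z [0.0393 0.0406 0.0418]
green [ 348  114   28   76 1911] (array([621.5,  79.9]), array([25.2, 72.4]), 82.4) z [0.0392 0.0406 0.0419]
blue [166 292  23  24 351] (array([506.2, 280.7]), array([23.5, 19.6]), 5.99) z [0.0778 0.0802 0.0816]
cover [ 111  186   84   67 3587] (array([590.5, 292.7]), array([48.8, 84.5]), 9.37) z [0.0638 0.0677 0.0694]
wp 4.4833 [0.54052883 0.28587822 0.25006773]
cover [(array([306.2, 150.4]), 0.82, array([0.5888, 0.2997, 0.044 ]))]
paddle_grip [(array([318.1, 248.3]), 0.95, array([0.5019, 0.28  , 0.068 ]))]
nest_seat [(array([491.7, 135. ]), 0.93, array([0.6288, 0.1159, 0.04  ]))]
stand_rest []
green [ 436   87   39   76 1551] (array([632.1, 158.6]), array([26.6, 72.5]), 82.18) z [0.0392 0.0406 0.042 ]
green [ 501  112   37   72 1337] (array([621.5,  80. ]), array([26.6, 72.7]), 82.49) z [0.0392 0.0405 0.0418]
blue [ 306  235   22   84 1719] (array([476.1, 278.7]), array([84.5, 19.1]), 5.8) z [0.0788 0.0804 0.0816]
cover [ 264  122   98   59 5008] (array([590.2, 293.5]), array([48.6, 84.4]), 9.35) z [0.0645 0.0678 0.0695]
```

View pics/wn.png

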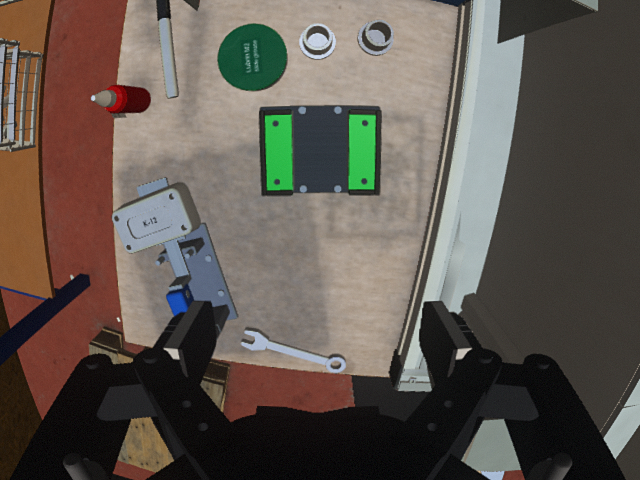

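View pics/wp.png

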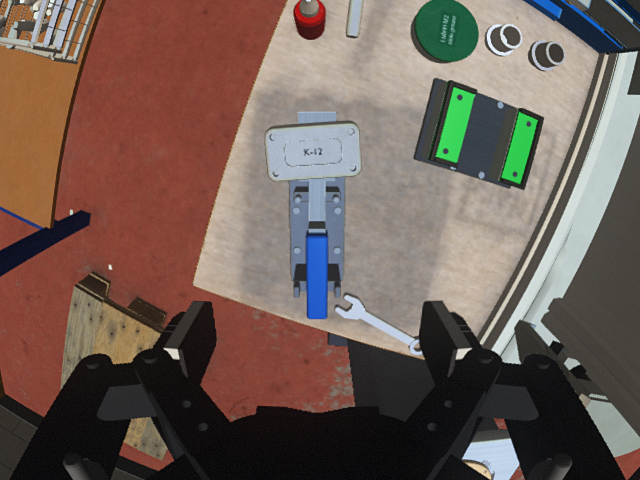

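Three views agree to within about 2 mm. The nest seat is at (0.627, 0.119) with yaw -0.135, and the grip is at (0.500, 0.281) with yaw 0.101. The cover sits about (-4, +3) mm off the blade centre and 0.06 rad askew. Next I'll grip and lift gently.

```bash
python3 - <<'E'
from h import *
q=quat(.101); g=[.500,.281]
bot.command_gripper(.055,60)
bot.movep(g+[.13],q); bot.move_linear(g+[.0495],vel=.08); bot.dwell(.15)
s0=bot.sense(); print('pre',s0['time'],s0['tcp_pos'],s0['wrist_force'].round(2),s0['moment'].round(3))
bot.command_gripper(.0,60); bot.dwell(.2)
s=bot.sense(); print('grip',s['time'],s['opening'],s['tcp_pos'],s['wrist_force'].round(2),s['moment'].round(3))
np.save('grip.npy',np.r_[s['tcp_pos'],s['ee_rot']])
p=wcam(); save(p,'g1')
E
```

```text
pre 6.975 [0.50030768 0.28116407 0.05013368] [-0.41 -0.35  0.33] [0.057 0.061 0.067]
grip 7.5833 0.019213059881762445 [0.50011285 0.28116095 0.04983007] [-0.61  0.95  3.46] [0.08  0.119 0.055]
```

View pics/g1.png

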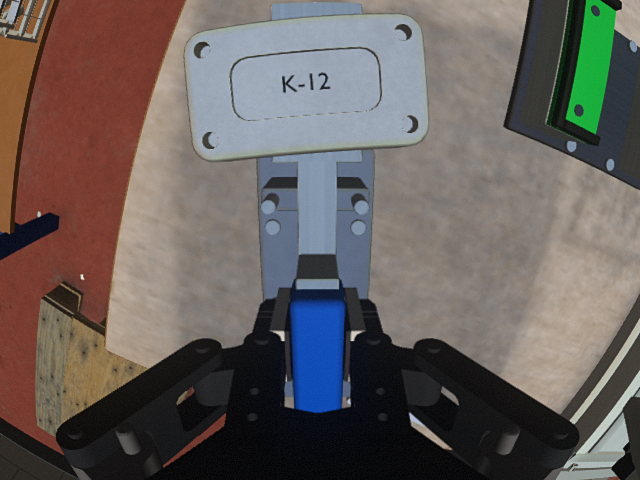

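The handle at (318,350) is centred between the pads and the cover at (305,85) is undisturbed. Now I'll lift 8 mm, check, and continue.

```bash
cat >> h.py <<'E'
def coverfit(p,tag=''):
    W=wcloud(p); T=tcpT(); L=(W-T[:3,3])@T[:3,:3]   # tool coords: x along paddle, y=-paddle y, z down
    # top expected at tool z = -(.068-.0495)
    m=(L[...,0]>.06)&(L[...,0]<.135)&(abs(L[...,1])<.06)&(L[...,2]<-.008)&(L[...,2]>-.03)
    q=L[m]; A=np.c_[q[:,:2],np.ones(len(q))]; c=np.linalg.lstsq(A,q[:,2],rcond=None)[0]
    r=q[:,2]-A@c; k=abs(r)<.002; c=np.linalg.lstsq(A[k],q[k,2],rcond=None)[0]
    print(tag,'cover in tool',rect(q[k]),'plane',c.round(4),k.sum())
E
python3 - <<'E'
from h import *
G=np.load('grip.npy'); q=quat(.101)
coverfit(wcam(),'before')
bot.move_linear([.500,.281,.058],vel=.02); bot.dwell(.2)
s=bot.sense(); print(s['time'],s['opening'],s['tcp_pos'],s['wrist_force'].round(2),s['moment'].round(3))
p=wcam(); save(p,'l1'); coverfit(p,'lift8')
bot.move_linear([.500,.281,.105],vel=.05); bot.dwell(.2)
s=bot.sense(); print(s['time'],s['opening'],s['tcp_pos'],s['wrist_force'].round(2),s['moment'].round(3))
p=wcam(); save(p,'l2'); coverfit(p,'lift55')
p=bot.read_camera('side'); save(p,'l2s')
E
```

```text
before cover in tool (array([90.8, -2.8]), array([83.7, 47.8]), 85.45) plane [ 0.0006  0.0015 -0.0178] 25364
8.4583 0.01908905496040136 [0.49991474 0.28092305 0.05782651] [ 0.37 -0.01 -3.2 ] [-0.008  0.02   0.014]
lift8 cover in tool (array([90.8, -2.9]), array([83.8, 47.7]), 85.52) plane [ 0.0014  0.0014 -0.0177] 25226
9.8 0.01909719031659878 [0.49986202 0.28094829 0.10464825] [-0.52  0.59 -2.69] [-0.016  0.062 -0.04 ]
lift55 cover in tool (array([90.7, -2.8]), array([83.6, 47.7]), 85.48) plane [ 0.001   0.0016 -0.0176] 25071
```

View pics/l2.png

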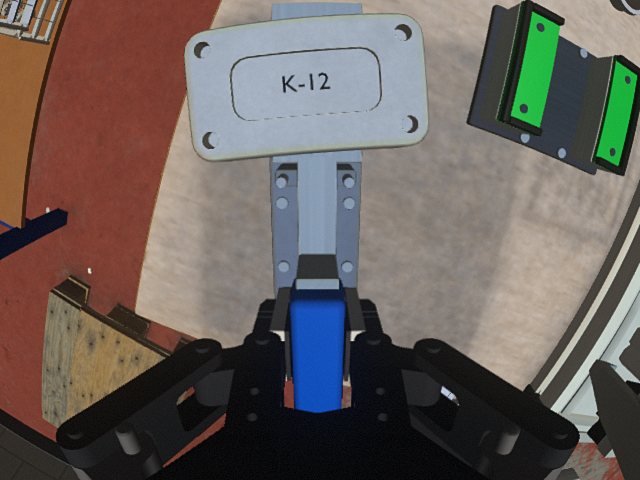

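View pics/l2s.png

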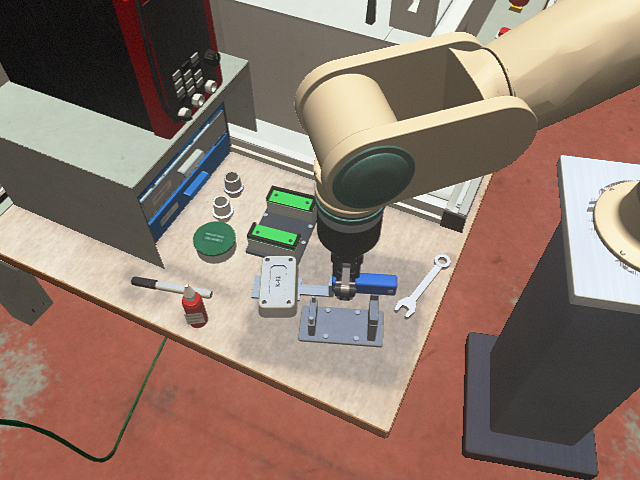

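It is lifted level (plane tilt under 0.002) and nothing slipped. Carrying to just above the nest.

```bash
cat >> h.py <<'E'
N=np.array([.6270,.1193]); NY=-.135
def nest(x,y,z):
    c,s=np.cos(NY),np.sin(NY); return [N[0]+c*x-s*y,N[1]+s*x+c*y,z]
E
python3 - <<'E'
from h import *
bot.move_linear(nest(-.0908,-.0015,.105),rot=quat(NY),vel=.06)
bot.move_linear(nest(-.0908,-.0015,.057),vel=.05); bot.dwell(.2)
s=bot.sense(); print(s['time'],s['opening'],s['tcp_pos'],nest(-.0908,-.0015,.057),s['wrist_force'].round(2),s['moment'].round(3))
p=wcam(); save(p,'n1'); coverfit(p,'above nest')
p=bot.read_camera('side'); save(p,'n1s')
E
```

```text
13.95 0.01923328135665098 [0.53699003 0.13006524 0.05731322] [np.float64(0.536824273660116), np.float64(0.1300344482426604), 0.057] [-0.39  0.44 -2.66] [ 0.009  0.039 -0.031]
above nest cover in tool (array([91.1, -2.9]), array([83.6, 47.7]), 85.53) plane [ 0.0007  0.0011 -0.0178] 25180
```

View pics/n1.png

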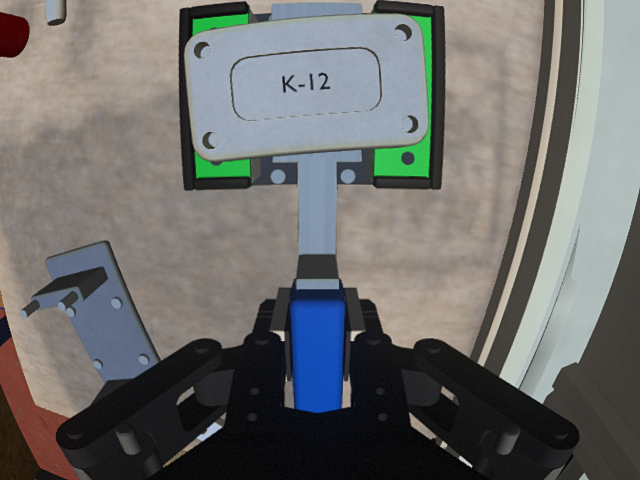

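View pics/n1s.png

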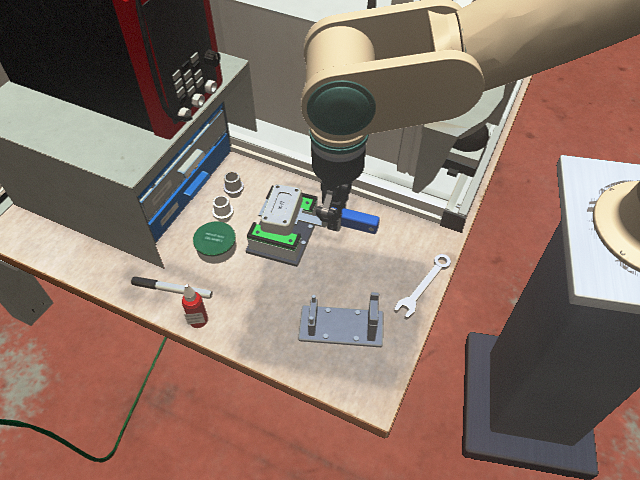

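The cover at (308,85) lies over the green rails inside the lips, and the neck at x≈318 lies along the channel centre at x≈312. Lowering slowly.

```bash
python3 - <<'E'
from h import *
bot.move_linear(nest(-.0908,-.0015,.049),vel=.03)
bot.move_linear(nest(-.0908,-.0015,.042),vel=.012)
s=bot.sense(); print(s['time'],s['wrist_force'].round(2),s['moment'].round(3))
bot.move_linear(nest(-.0908,-.0015,.0345),vel=.03); bot.dwell(.2)
s=bot.sense(); print(s['time'],s['opening'],s['tcp_pos'],s['wrist_force'].round(2),s['moment'].round(3))
p=wcam(); save(p,'n2')
W=wcloud(p); c,si=np.cos(NY),np.sin(NY)
d=W[...,:2]-N; X=d[...,0]*c+d[...,1]*si; Y=-d[...,0]*si+d[...,1]*c
m=(abs(X)<.045)&(abs(Y)<.06)&(W[...,2]>.055)&(W[...,2]<.08)
q=np.c_[X[m],Y[m],W[m][:,2]]; A=np.c_[q[:,:2],np.ones(len(q))]; k=np.linalg.lstsq(A,q[:,2],rcond=None)[0]
print('cover in nest',rect(q),'plane',k.round(4))
E
```

```text
15.2 [ 0.11  0.3  -2.32] [0.033 0.028 0.06 ]
15.8 0.019244882498725982 [0.53694879 0.13005169 0.03466636] [-0.45  0.08 -2.09] [-0.028 -0.018  0.002]
cover in nest (array([0.3, 1.6]), array([48.8, 84.5]), 4.46) plane [ 0.0011 -0.      0.0634]
```

View pics/n2.png

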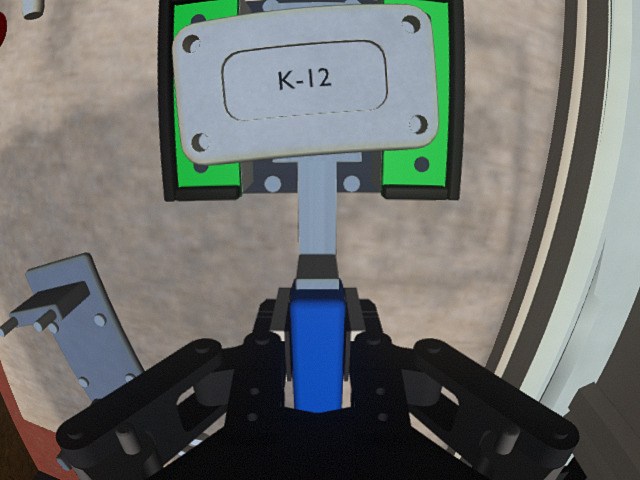

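The cover now rests on the rails: top at z 0.063, tilt 0.001, centre (0.3, 1.6) mm in the nest frame, with the load gone from the wrist. Next I'll withdraw the blade, check, and return the paddle.

```bash
python3 - <<'E'
from h import *
bot.move_linear(nest(-.2008,-.0015,.0345),vel=.06); bot.dwell(.1)
s=bot.sense(); print(s['time'],s['wrist_force'].round(2))
p=wcam(); save(p,'n3')
p2=bot.read_camera('side'); save(p2,'n3s')
W=wcloud(p); c,si=np.cos(NY),np.sin(NY)
d=W[...,:2]-N; X=d[...,0]*c+d[...,1]*si; Y=-d[...,0]*si+d[...,1]*c
m=(abs(X)<.045)&(abs(Y)<.06)&(W[...,2]>.055)&(W[...,2]<.08)
q=np.c_[X[m],Y[m],W[m][:,2]]; print('cover in nest',rect(q),np.median(q[:,2]))
bot.move_linear(nest(-.2008,-.0015,.105),vel=.1)
bot.move_linear([.500,.281,.105],rot=quat(.101),vel=.1)
bot.move_linear([.500,.281,.065],vel=.08); bot.dwell(.1)
s=bot.sense(); print(s['time'],s['tcp_pos'],s['opening'],s['wrist_force'].round(2))
p=wcam(); save(p,'r1')
E
```

```text
17.9333 [-0.09 -0.35 -1.85]
cover in nest (array([0., 0.]), array([0., 0.]), 0.0) nan
21.3333 [0.50041378 0.2811885  0.06567247] 0.01903256957932833 [-0.05  0.48 -1.48]
  return _methods._mean(a, axis=axis, dtype=dtype,
  ret = ret.dtype.type(ret / rcount)
```

View pics/n3s.png

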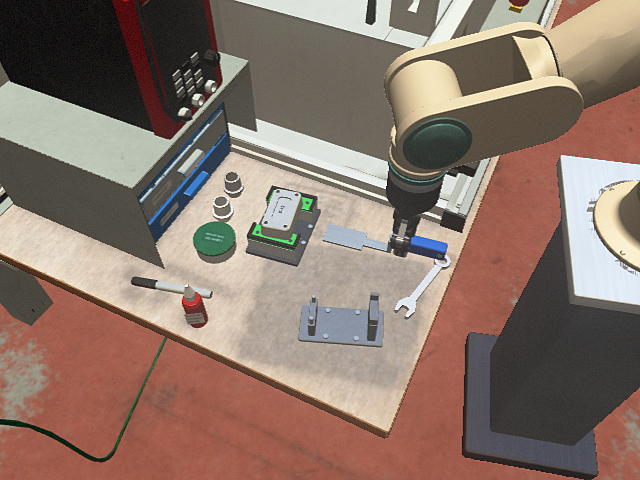

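View pics/r1.png

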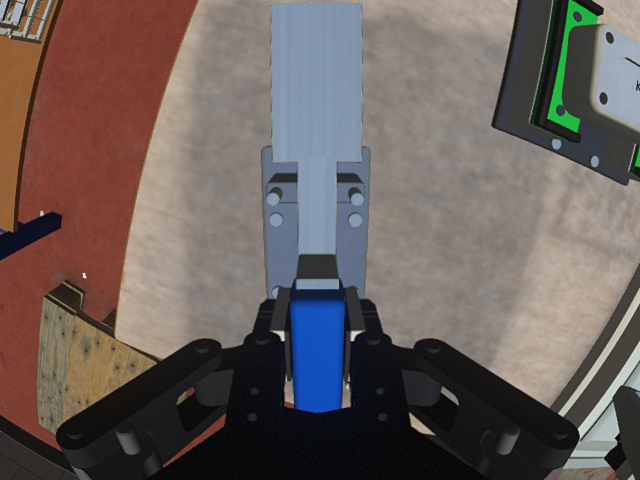

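The cover lies in the nest at (282,212) and the empty paddle is over the stand, with the neck at x≈318 midway between the pins at (273,197) and (356,197). The nest check that returned no points only meant the nest was out of that wrist view. Seating the paddle.

```bash
python3 - <<'E'
from h import *
bot.move_linear([.500,.281,.052],vel=.04)
bot.move_linear([.500,.281,.0493],vel=.01); bot.dwell(.2)
s=bot.sense(); print(s['time'],s['tcp_pos'],s['opening'],s['wrist_force'].round(2))
bot.command_gripper(.03,60); bot.command_gripper(.055); bot.dwell(.2)
s=bot.sense(); print(s['time'],s['tcp_pos'],s['opening'],s['wrist_force'].round(2))
p=wcam(); save(p,'r2')
bot.move_linear([.500,.281,.15],vel=.08)
bot.movep([.54,.25,.27],quat(.0)); bot.dwell(.2)
p=wcam(); save(p,'f1'); W=wcloud(p); M=masks(p)
rep(W,p,M['blue']&(W[...,2]>.07)&(W[...,2]<.09)&(W[...,0]<.6),'blue')
c,si=np.cos(NY),np.sin(NY)
d=W[...,:2]-N; X=d[...,0]*c+d[...,1]*si; Y=-d[...,0]*si+d[...,1]*c
m=(abs(X)<.045)&(abs(Y)<.06)&(W[...,2]>.055)&(W[...,2]<.08)
q=np.c_[X[m],Y[m],W[m][:,2]]; k=np.linalg.lstsq(np.c_[q[:,:2],np.ones(len(q))],q[:,2],rcond=None)[0]
print('cover in nest',rect(q),'plane',k.round(4))
a=.101; d=W[...,:2]-np.array([.5945,.2907]); X=d[...,0]*np.cos(a)+d[...,1]*np.sin(a); Y=-d[...,0]*np.sin(a)+d[...,1]*np.cos(a)
m=(abs(X)<.05)&(abs(Y)<.03)&(W[...,2]>.03)&(W[...,2]<.06); q=np.c_[X[m],Y[m],W[m][:,2]]
print('blade',rect(q[q[:,0]>-.03]),'z',np.percentile(q[:,2],[5,50,95]),np.polyfit(q[:,0],q[:,2],1))
print(bot.sense()['time'])
p=bot.read_camera('side'); save(p,'f1s')
E
```

```text
22.475 [0.50025675 0.28116113 0.04985358] 0.019024599801892937 [-0.71 -1.29  4.8 ]
23.3083 [0.50000517 0.28101005 0.04930312] 0.055066991199713124 [-0.6   0.17  0.3 ]
blue [ 273  224   30   84 1636] (array([476.6, 277. ]), array([84.8, 20.1]), 6.4) z [0.078  0.0804 0.0816]
cover in nest (array([0.2, 2. ]), array([48.6, 84.9]), 4.68) plane [ 0.0057 -0.0093  0.0632]
blade (array([ 1.3, -0.8]), array([62.7, 36.6]), 0.51) z [0.04114692 0.04447875 0.04592245] [0.01237486 0.04442255]
25.6
```

View pics/f1.png

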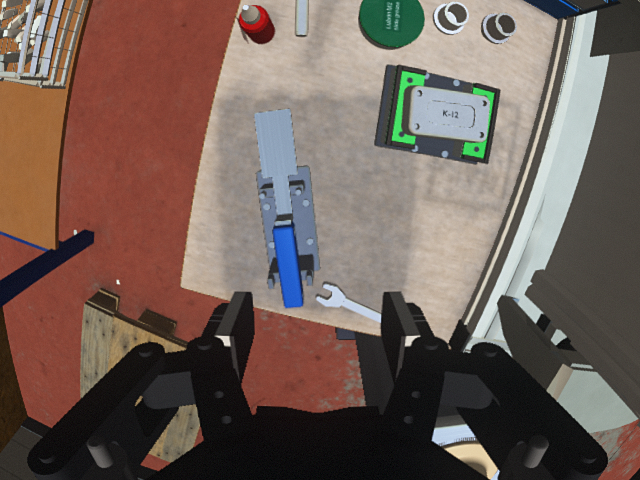

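View pics/f1s.png

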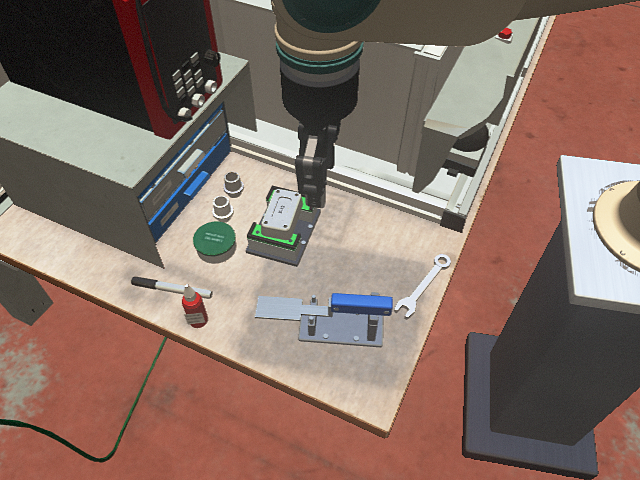

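The paddle lies back in its stand: handle top at 0.080, blade top at 0.0445, within 2 mm and 0.01 rad of the start. The cover is flat in the nest, the bystanders are where they were, and the arm is clear.

```bash
python3 -c "
from station import bot
bot.job_done(); print(bot.sense()['time'])"
```

```text
the job is handed in; nothing more can be done
the job is handed in; nothing more can be done
```

The cover is in the nest, the empty paddle is back in its stand, and I handed the job in at about 26 s of the 58 s allowed. I gripped the paddle by its handle, carried the cover level, lowered it onto the rails, drew the blade out from under it and returned the paddle.

**Cover:** In the last wrist-camera check it lay inside the lips, about (0, 2) mm off the seat centre. It is turned about 0.08 rad, much of which was its starting skew on the blade. Its top measured 63 mm high, against 64 mm expected. The fitted tilt was 0.001 rad close up and 0.01 rad in the more oblique last view.

**Paddle:** It rests at its original height. The last view put it within about 2 mm and 0.01 rad of its starting pose.

**Other things:** The tin, cups, threadlock and spanner look unmoved in the pictures, and the robot was touching nothing when I handed in. Wrist force stayed under about 5 N wherever I read it; I did not log it continuously.

**Checks that failed:** One cover check, right after drawing the blade out, returned no points because the nest was out of the wrist camera's view. The side camera and the final wrist picture covered it instead.

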